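Wedge a plate against its stop on the imaging dock and hold it flush

ROBOT

A 6-joint arm with a two-finger parallel gripper is mounted at the origin on a cart in front of the work surface, level with it; the furniture and walls round the work are solid. World frame = base frame: x ahead of the robot, y to its left, z up, the work surface at z = 0. Lengths are in m, angles in rad, forces in N, time in s.
With the tool pointing down it reaches from about 0.3 to 1 m from the base axis. Payload 5.1 kg.
Tool frame: the origin (TCP) lies midway between the tips of the shut fingers; the grasp point (between the pads) lies 19 mm behind it; z points along the fingers, y is the direction in which the jaws open and shut (so a half turn about z gives the same grasp; the last joint's range is limited). The gripper opens to 95 mm and grips with 3 to 60 N. Pads are 20 mm wide; open, the fingers measure 119 mm over their backs; the gripper's body (75 mm by 180 mm) begins 59 mm behind the grasp point.
Start: joints at [1.128, 0.124, 1.65, -0, 1.367, -0.083], TCP at [0.229, 0.608, 0.215] pointing down, gripper open.
Joint ranges: [-2.61, 2.61], [-1.02, 2.33], [0.03, 2.71], [-1.35, 4.49], [0.32, 2.68], [-2.91, 2.91]. Speed limits (rad/s): [2.57, 2.57, 3.14, 3.14, 3.14, 3.14].

INTERFACE

Orientations are given as a unit quaternion [x, y, z, w].
In Python, from cell import * gives the robot as it stands. The module is installed in compiled form; this text tells all that it offers.
- The arm moves only by the tool step_arm, never from a script. Its argument "increments" is one flat list of numbers, 7 for each row, row after row: the shift along the tool's x, y, z in mm, then the turn, a rotation vector about the tool's x, y, z in rad, then the closure, from 0 (fully open) to 1 (shut). A call has 1 to 12 rows; each row shifts and turns the commanded pose from where the row before left it, along the tool's axes as they then stand; what a row does not reach is not made up. A row lasts 1/12 s, in which the tool goes at most 41.7 mm and 7.16 degrees, less where a joint would pass 70% of its speed; a pose out of reach is approached as far as the arm can. A call with a gripper value outside its range is refused whole. The fingers move at their own pace and stop on an object; "grip_force" is the grip in N (left out, the last holds). Time passes only in rows, so rows that do not move let the fingers close. It gives the time, the measured TCP pose, the force and the opening at its end, in the units of the state.
- state(): the state, without advancing time (a new reading comes with each control period).
- get_image(name): name is "scene" or "top" or "wrist"; returns (picture, depth): 400x640x3 uint8, red, green, blue; 400x640 float32, m along the optical axis (not along the pixel's ray), 0 where there is no reading.
- calibration(name): a dict with "K" (3x3 intrinsics, pixels), "k1" (the pictures are not rectified: a ray, as slopes to the right and down, at radius r is drawn at 1 + k1 r^2 times it, then the intrinsics apply), "rvec" (rotation vector, rad) and "tvec" (3), from world to camera coordinates, as OpenCV has them; the wrist camera has in their place "tool_from_camera" (4x4, takes a point from camera to tool coordinates, whose origin is the TCP and whose axes are the flange's). Camera axes: x right, y down, z forward; pixel columns grow to the right and rows downward; lengths in m; the calibration is good to about 2 mm. A picture is of the moment at which its call begins: read the wrist's pose just before it. calibration takes no time and is no camera call.
- finish_job(): hands the job in, once; it reports no verdict.
The state is a dict: "t": time; "joint_pos": joint angles; "qvel": joint speeds; "effort": joint torques, N m; "position": TCP position; "ee_rot": TCP orientation; "contact_force": force on the tool from outside, world axes, zero at the start; "torque": the same for the moment, N m; "grip_width": finger opening in m.
Only numpy, scipy, OpenCV 4.12 (cv2) and the standard library are available. Lean on these libraries where they do the work, as an engineer would, in place of code of your own. Each camera call takes 0.05 s, during which the arm holds its last target.

TASK

Ready the black plate for its exposure on the imaging dock: first press the nozzle cap of the air canister fully down and let it spring back up, so that the window under the raised plate is blown clear. Then slide the grey spacer bar, tapered foot down, into the gap at whichever end of the plate is wide enough for it, right down to the dock's bed so that the plate is wedged up against the stop at its other end, and let go of the bar; keep it out of the narrow gap and do not disturb the lid, jar and bottle standing about. Last, press the plate down on its sprung lifter, without undue force, until its top is flush with the dock's rails, and finish while still holding it down there: do not let go.

Things in the scene. Friction and masses are not known exactly. Their poses are not given: they have to be found in the camera images.
- dock: Low white imaging dock fixed to the bench, 116 (x) x 212 (y) x 30 mm. Origin at the centre of its underside, z up, y along its length; the flat bed is 30 mm above the origin. Four aluminium corner rails 15 mm high (tops 45 mm above the origin) guide the plate's two long sides, with 1.3 mm play on each; an end stop stands on the bed at each end (y = +/-84.7 mm). The bed and rails leave the ends' gaps open from above.
- stop_block: The wide aluminium end stop, 84 (x) x 34.4 (y) x 15 mm, standing on the dock's bed at one end or the other (this varies), parallel to the dock. Origin at the centre of its underside, on the bed. At the start the gap between it and the plate is only 2.5 to 4.5 mm: the plate is to end up against it, with plate centre and stop origin then 81.2 mm apart.
- end_lip: The thin aluminium end stop (lip), 84 (x) x 6 (y) x 15 mm, on the bed at the opposite end. Origin at the centre of its underside, on the bed. At the start the gap between its inner face and the plate is 16.7 to 18.7 mm; with the plate against the wide stop it is 21.2 mm. Seated, the spacer stands here, its centre line about 13.5 mm inward of this origin and its 64 mm length along the lip.
- plate_center (a point): Centre (half-way up) of the black 96-well plate, 85 (x) x 128 (y) x 14 mm, 55 g, loose in the dock, its long side along the dock's y. It lies on the raised sprung lifter, its underside 6 mm above the bed (this point 43 mm above the dock's origin, top 50 mm). Flush, its underside is on the bed, this point 37 mm and its top 44 to 45 mm above the dock's origin, level with the rails. It may be pressed from above anywhere near its middle.
- lifter (a joint): Travel of the sprung lifter under the plate, guided so that the plate stays level: 0 raised, 0.006 m when the plate is flush on the bed. It takes about 2 N to start and about 8 N to hold it flush.
- spacer_center (a point): Centre (half-way up, 25 mm above the foot) of the loose grey plastic spacer bar, 64 mm long (x) x 20 mm thick (y) x 50 mm high, 100 g, standing upright on the bench. The lower 16 mm taper evenly on both faces to a foot 10 mm thick; above that the faces are parallel, for gripping across the 20 mm. Both faces are alike, so it may go in either way round. Fully home, this point is 55 mm above the dock's origin and the bar's upper 30 mm stand clear above the plate.
- cap_top (a point): Centre of the flat top of the white nozzle cap, 23 mm across, on a slim white air canister (52 mm across, about 148 mm to the cap's top) that stands fixed in a dark weighted cup behind the dock, its thin bent jet tube aimed at the dock.
- nozzle_cap (a joint): Travel of the sprung nozzle cap: 0 up, 0.005 m fully down. It takes about 1.5 N to start and about 5 N to hold fully down; it springs back.
- lid_center (a point): Centre of a loose black plate lid, 85 x 128 x 14 mm, lying on the bench to the left; leave it alone.
- jar_center (a point): Centre of a loose clear jar with a yellow cap, 47 mm across, 80 mm high, behind the dock to the right; leave it alone.
- bottle_center (a point): Centre of a loose clear bottle with a white cap, 70 mm across, 169 mm high, behind the dock to the right; leave it alone.
There are look-alikes about, which are no part of the job. Leave any orange or red look-alike of the part that bears spacer_center alone.

How it is judged:
By the outcome, as a careful person would: the job done as asked, in the order asked, and still so for the second after the job is handed in, while the arm keeps its last pose, push and grip.
It also fails if it takes over 61 s, if anything falls off the work surface, if the arm or the gripper's body presses on something with over 40 N, if the wrist force passes 120 N, or if a joint passes its speed limit or range.

## Working session

There is one attempt and no reset: what is moved stays moved. The work goes in short steps, Python scripts to look and compute and a tool call to move; the robot and the scene stay as the last step left them, time stands still between calls to the robot, and variables do not carry over. Pictures are saved under pics/ and viewed, and the job is handed in when it is done.

Besides the shell and the picture viewer there is one more tool, called after "Emit:" as a command line: name --argument value ..., lists and objects as JSON in quotes. step_arm: Moves the arm, as the interface text tells. Its arguments: {"type":"object","properties":{"increments":{"type":"array","items":{"type":"number"}},"grip_force":{"type":"number"}},"required":["increments"]}

```bash
mkdir -p pics; cat > h.py <<'E'
from cell import *
import numpy as np, cv2, json
from scipy.spatial.transform import Rotation as R
def snap(name,tag):
    s=state(); im,d=get_image(name)
    cv2.imwrite(f'pics/{tag}.png',im[:,:,::-1]); np.savez(f'pics/{tag}.npz',im=im,d=d,pos=s['position'],q=s['ee_rot'],name=name)
    return s,im,d
def cal(name): 
    return calibration(name)
def load(tag):
    return np.load(f'pics/{tag}.npz')
def pt(tag,u,v,depth=None,z=None):
    """world point from pixel, by depth map or plane z"""
    n=load(tag); name=str(n['name']); c=cal(name); K=np.array(c['K']); k1=c['k1']
    x=(u-K[0,2])/K[0,0]; y=(v-K[1,2])/K[1,1]
    a,b=x,y
    for _ in range(20):
        r2=a*a+b*b; a=x/(1+k1*r2); b=y/(1+k1*r2)
    if name=='wrist':
        T=np.array(c['tool_from_camera']); Rt=R.from_quat(n['q']).as_matrix()
        Rc=Rt@T[:3,:3]; o=Rt@T[:3,3]+n['pos']
    else:
        Rw=R.from_rotvec(np.array(c['rvec']).ravel()).as_matrix(); Rc=Rw.T; o=-Rc@np.array(c['tvec']).ravel()
    ray=Rc@np.array([a,b,1.])
    if z is not None: return o+ray*(z-o[2])/ray[2]
    d=n['d']; 
    if depth is None: 
        p=d[max(0,int(v)-1):int(v)+2,max(0,int(u)-1):int(u)+2]; p=p[p>0]; depth=np.median(p) if len(p) else np.nan
    return o+ray*depth
def crop(tag,u0,v0,u1,v1,k,out):
    im=load(tag)['im'][v0:v1,u0:u1,::-1]; cv2.imwrite(f'pics/{out}.png',cv2.resize(im,None,fx=k,fy=k,interpolation=cv2.INTER_CUBIC))
E
python3 - <<'E'
from h import *
np.set_printoptions(precision=4,suppress=True)
snap('scene','s0');snap('top','t0')
print(state()); 
for n in('scene','top','wrist'): print(n,calibration(n))
E
```

```text
{'t': 0.1, 'joint_pos': array([ 1.1284,  0.1244,  1.6515, -0.    ,  1.3675, -0.0826]), 'qvel': array([ 0.0011, -0.0017, -0.0027, -0.0002,  0.0007,  0.    ]), 'effort': array([  0.0004, -41.888 , -36.1099,   0.0776,   0.0462,  -0.0001]), 'position': array([0.2286, 0.6079, 0.2135]), 'ee_rot': array([ 0.1789,  0.9839, -0.0009, -0.0002]), 'contact_force': array([-0.013 ,  0.1401, -0.0278]), 'torque': array([ 0.0138, -0.0332,  0.0244]), 'grip_width': 0.09509785420728396}
scene {'K': array([[426.17  ,   0.    , 315.4202],
       [  0.    , 426.17  , 199.0214],
       [  0.    ,   0.    ,   1.    ]]), 'k1': -0.019315925771244028, 'rvec': array([ 1.9352, -0.5807,  0.3582]), 'tvec': array([-0.4473,  0.1908,  0.9627])}
top {'K': array([[493.4626,   0.    , 321.8589],
       [  0.    , 493.4626, 199.6613],
       [  0.    ,   0.    ,   1.    ]]), 'k1': -0.05790487933765795, 'rvec': array([ 2.2075, -2.2063,  0.0857]), 'tvec': array([-0.0774,  0.5198,  1.3886])}
wrist {'K': array([[282.2071,   0.    , 321.538 ],
       [  0.    , 282.2071, 198.5067],
       [  0.    ,   0.    ,   1.    ]]), 'k1': -0.02672217683382927, 'tool_from_camera': array([[-0.0003, -0.9637, -0.267 ,  0.0764],
       [ 1.    , -0.0001, -0.0009, -0.0019],
       [ 0.0009, -0.267 ,  0.9637, -0.1694],
       [ 0.    ,  0.    ,  0.    ,  1.    ]])}
```

View pics/s0.png

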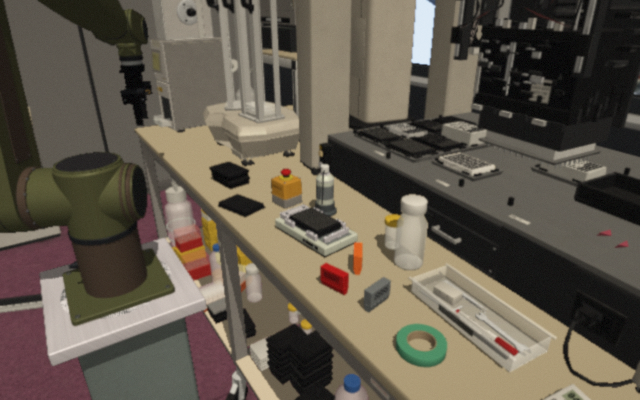

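View pics/t0.png

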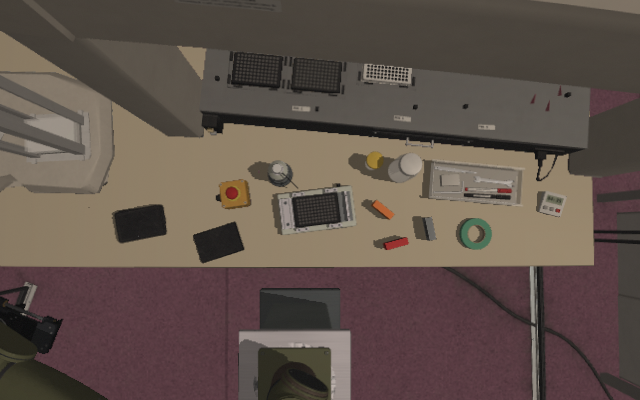

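The scene view shows the dock at (316,228), the canister at (325,190), and three bar-like parts: orange (358,258), red (334,279) and grey (377,293). In the top view these bars are at (383,210), (396,243) and (429,228). Grey fits the spacer. I'll confirm that in enlarged crops.

```bash
python3 - <<'E'
from h import *
crop('t0',265,150,365,245,8,'c_dock')
crop('t0',365,190,445,260,10,'c_sp')
crop('s0',260,155,400,315,5,'c_s')
np.set_printoptions(precision=4,suppress=True)
for u,v in((279,168),(429,228),(426,219),(432,238),(317,210),(285,212),(350,205),(300,240)): print(u,v,pt('t0',u,v))
E
```

```text
279 168 [0.5944 0.0367 0.1481]
429 228 [ 0.4393 -0.375   0.0499]
426 219 [ 0.4643 -0.3667  0.05  ]
432 238 [ 0.4114 -0.3833  0.0492]
317 210 [ 0.4893 -0.0628  0.0498]
285 212 [0.4838 0.0258 0.0463]
350 205 [ 0.5041 -0.156   0.0305]
300 240 [ 0.405  -0.015  -0.0014]
```

View pics/c_dock.png

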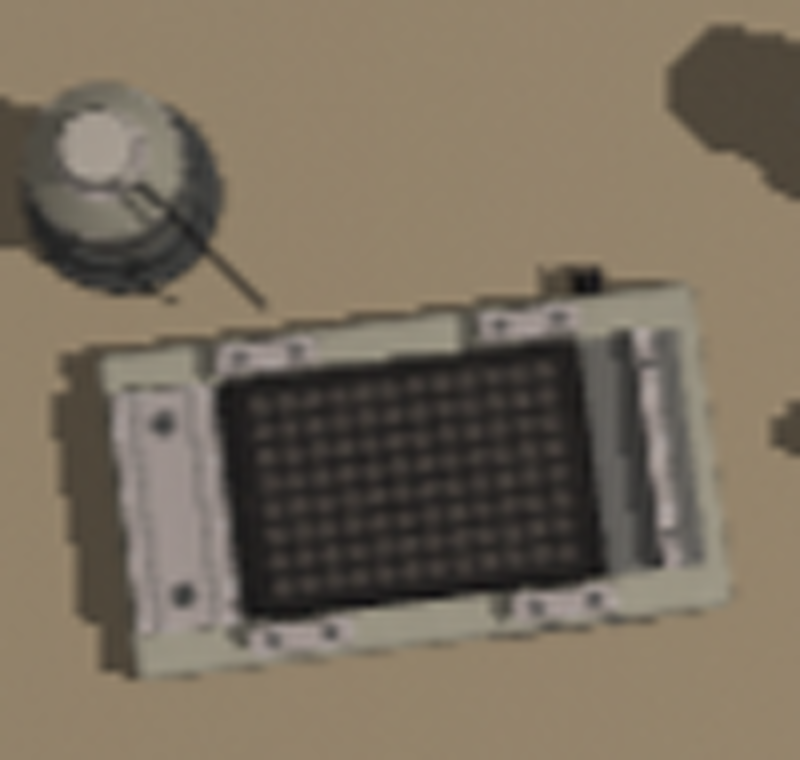

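View pics/c_sp.png

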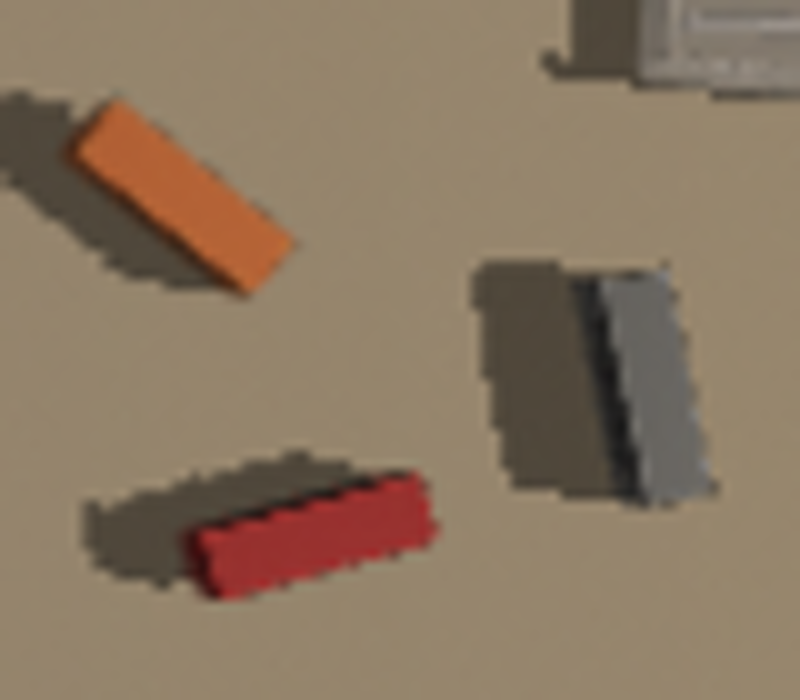

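View pics/c_s.png

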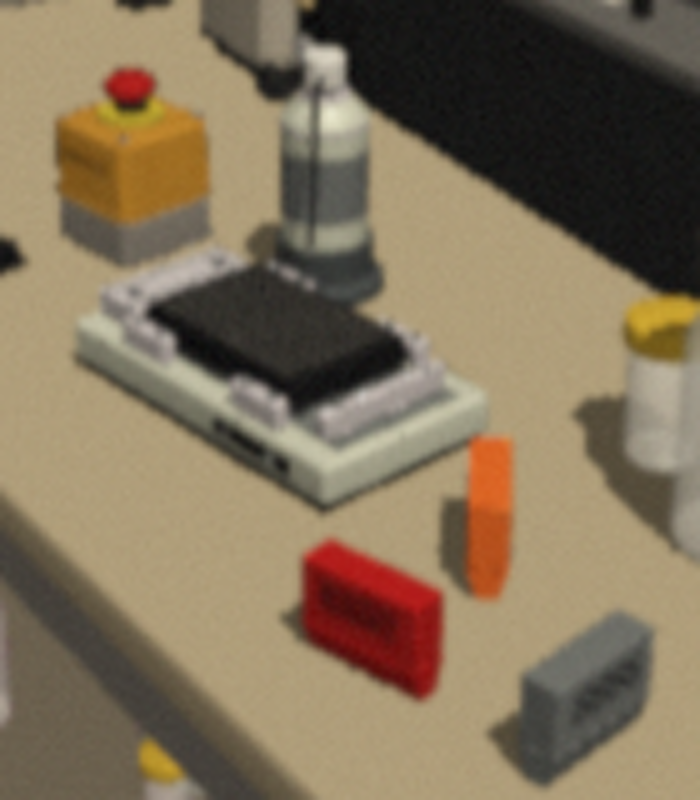

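Only the grey bar at (429,228) fits the spacer: it stands upright, 50 mm tall. The orange and red ones are the look-alikes. The thin lip and the wide gap are at the right (−y) end of the dock, around px (344,206). The wide stop is at the left end. Next, the estimates from these pixels.

```bash
cat > est.py <<'E'
from h import *
np.set_printoptions(precision=4,suppress=True)
def quad(tag,pts,z):
    P=np.array([pt(tag,u,v,z=z)[:2] for u,v in pts]); r=cv2.minAreaRect((P*1000).astype(np.float32)); return P,r
E
python3 - <<'E'
from est import *
f=lambda c,o,k:[(o[0]+(x+.5)/k-.5,o[1]+(y+.5)/k-.5) for x,y in c]
P,r=quad('t0',f([(218,380),(575,345),(605,575),(245,615)],(265,150),8),.05);print('plate',P,r,P.mean(0))
P,r=quad('t0',f([(602,275),(668,268),(710,492),(645,502)],(365,190),10),.05);print('sp',P,r,P.mean(0))
P,r=quad('t0',f([(98,355),(690,285),(728,600),(140,678)],(265,150),8),.03);print('dock',P,r,P.mean(0))
P,r=quad('t0',f([(640,335),(685,565)],(265,150),8),.045);print('lip',P,P.mean(0))
P,r=quad('t0',f([(98,148)],(265,150),8),.148);print('cap',P)
E
```

```text
plate [[ 0.5251  0.007 ]
 [ 0.5374 -0.1167]
 [ 0.4577 -0.127 ]
 [ 0.4439 -0.0026]] ((491.3726501464844, -60.02589416503906), (81.78485107421875, 125.71511840820312), 6.33542013168335) [ 0.491  -0.0598]
sp [[ 0.4698 -0.3633]
 [ 0.4717 -0.3819]
 [ 0.4093 -0.3931]
 [ 0.4066 -0.3747]] ((439.5389709472656, -378.16961669921875), (64.77467346191406, 18.688295364379883), 10.168428421020508) [ 0.4393 -0.3782]
dock [[ 0.535   0.0498]
 [ 0.56   -0.1585]
 [ 0.4491 -0.1715]
 [ 0.4218  0.0346]] ((490.8161315917969, -61.15409851074219), (114.17897033691406, 209.79945373535156), 6.856869220733643) [ 0.4915 -0.0614]
lip [[ 0.5413 -0.1397]
 [ 0.4612 -0.1552]] [ 0.5012 -0.1474]
cap [[0.5942 0.0423]]
```

Emit:
step_arm --increments '[-30.8, -26.6, -1.8, 0, 0, 0, 1, -30.8, -26.6, -1.8, 0, 0, 0, 1, -30.8, -26.6, -1.8, 0, 0, 0, 1, -30.8, -26.6, -1.8, 0, 0, 0, 1, -30.8, -26.6, -1.8, 0, 0, 0, 1, -30.8, -26.6, -1.8, 0, 0, 0, 1, -30.8, -26.6, -1.8, 0, 0, 0, 1, -30.8, -26.6, -1.8, 0, 0, 0, 1, -30.8, -26.6, -1.8, 0, 0, 0, 1, -30.8, -26.6, -1.8, 0, 0, 0, 1, -30.8, -26.6, -1.8, 0, 0, 0, 1, -30.8, -26.6, -1.8, 0, 0, 0, 1]' --grip_force 20

```text
t: 1.1
position: [0.4627, 0.1775, 0.2361]
ee_rot: [0.179, 0.984, 0.0, -0.0]
contact_force: [0.5, 0.7, -0.1]
grip_width: 0.0205
```

Emit:
step_arm --increments '[-30.8, -26.6, -1.8, 0, 0, 0, 1, -30.8, -26.6, -1.8, 0, 0, 0, 1, -30.8, -26.6, -1.8, 0, 0, 0, 1, -30.8, -26.6, -1.8, 0, 0, 0, 1, -30.8, -26.6, -1.8, 0, 0, 0, 1, 0, 0, 0, 0, 0, -0.119, 1, 0, 0, 0, 0, 0, -0.119, 1, 0, 0, 0, 0, 0, -0.119, 1, 0, 0, 0, 0, 0, -0.121, 1, 0, 0, 0, 0, 0, 0, 1]'

```text
t: 1.93
position: [0.5595, 0.0006, 0.2446]
ee_rot: [-0.06, 0.998, 0.0, -0.001]
contact_force: [0.2, 0.2, 1.2]
grip_width: 0.0001
```

```bash
python3 - <<'E'
from est import *
s,_,_=snap('wrist','w1')
print(s['position'],s['ee_rot'])
im=load('w1')['im'][:,:,::-1]; cv2.imwrite('pics/w1b.png',cv2.resize(im,None,fx=1.25,fy=1.25))
E
```

```text
[0.5595 0.0006 0.2446] [-0.0599  0.9982  0.0001 -0.0006]
```

View pics/w1b.png

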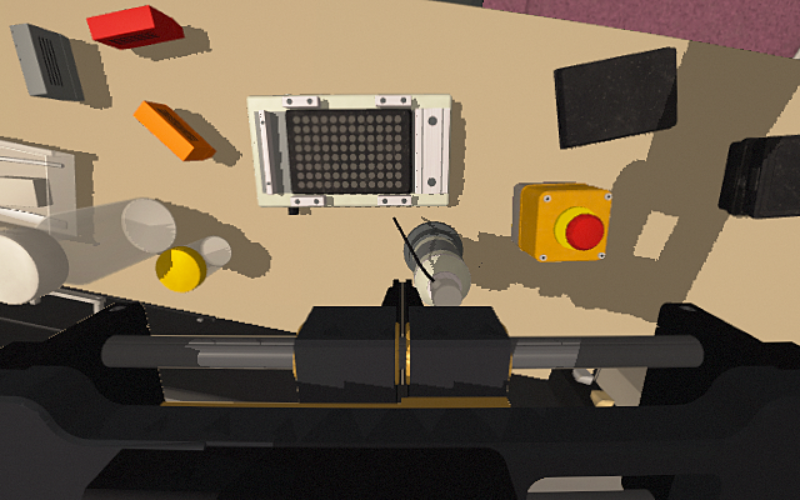

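The wrist view shows the cap at about (447,291), the dock at (350,150), the plate at (350,152), the lip at left (266,153) and the grey spacer at (47,62), all in 1.25x pixels. The fingertips are at (402,282).

```bash
python3 - <<'E'
from est import *
crop('w1',330,205,390,250,12,'c_cap'); crop('w1',190,65,375,175,4,'c_d2'); crop('w1',0,10,80,90,8,'c_s2')
E
```

```text
(no output)
```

View pics/c_cap.png

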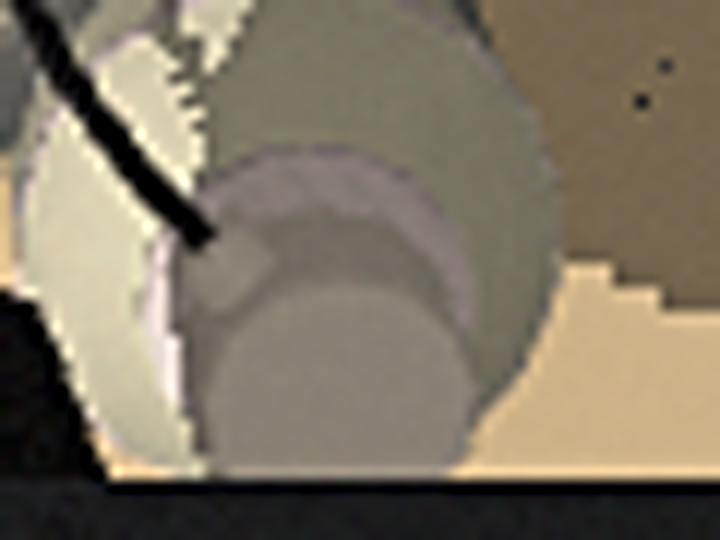

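View pics/c_d2.png

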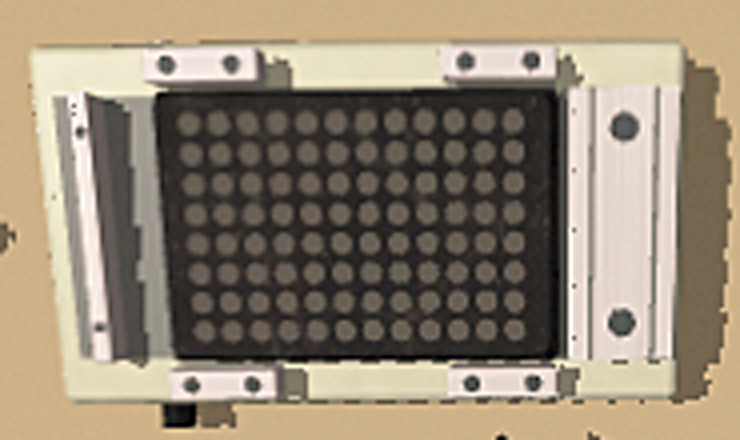

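View pics/c_s2.png

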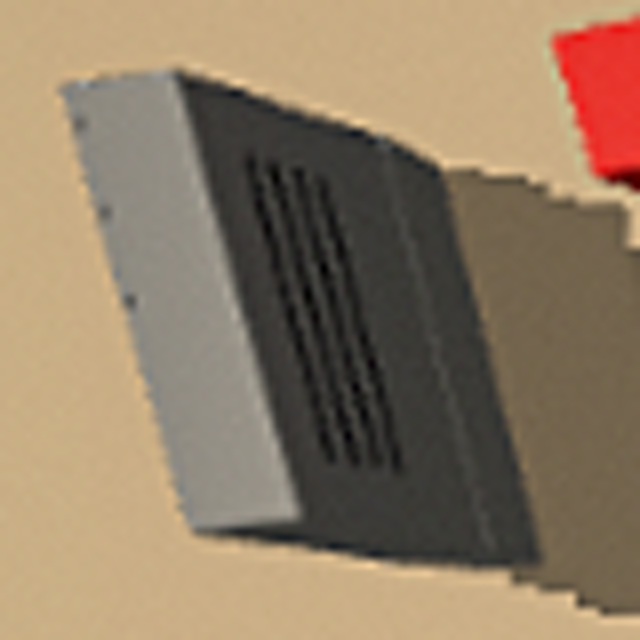

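```bash
python3 - <<'E'
from est import *
f=lambda c,o,k:[(o[0]+(x+.5)/k-.5,o[1]+(y+.5)/k-.5) for x,y in c]
ang=lambda a,b:np.degrees(np.arctan2(*(b-a)[::-1]))
P,r=quad('w1',f([(340,408),(206,400),(474,400)],(330,205),12),.148);print('cap',P, pt('w1',358,235))
P,r=quad('w1',f([(157,92),(555,92),(558,356),(178,356)],(190,65),4),.05);print('plate',P,r,P.mean(0),ang(P[0],P[3]),ang(P[0],P[1])-90)
P,r=quad('w1',f([(32,48),(683,44),(677,400),(70,400)],(190,65),4),.03);print('dock',P,r,P.mean(0),ang(P[0],P[3]),ang(P[3],P[2])-90)
P,r=quad('w1',f([(68,95),(86,95),(114,358),(95,358)],(190,65),4),.045);print('lip',P,P.mean(0),ang(P[0],P[3]))
P,r=quad('w1',f([(570,88),(680,88),(673,358),(567,358)],(190,65),4),.045);print('stop',P,P.mean(0),ang(P[0],P[3]))
P,r=quad('w1',f([(62,88),(177,72),(302,516),(192,530)],(0,10),8),.05);print('sp',P,r,P.mean(0))
s=state();t=R.from_quat(s['ee_rot']).as_matrix();print(t)
print('cap in tool',t.T@(np.array([.594,.0385,.148])-s['position'])*1000)
E
```

```text
cap [[0.5936 0.0406]
 [0.5942 0.0292]
 [0.5915 0.0518]] [0.59   0.0403 0.1473]
plate [[ 0.4574 -0.1265]
 [ 0.4434 -0.0064]
 [ 0.5223  0.0046]
 [ 0.5368 -0.1167]] ((489.8819580078125, -60.946258544921875), (79.90673065185547, 122.44361114501953), 6.78106689453125) [ 0.49   -0.0612] 6.987829358855923 6.670032953451454
dock [[ 0.4472 -0.1732]
 [ 0.4221  0.0323]
 [ 0.5344  0.0476]
 [ 0.5591 -0.1591]] ((490.8389587402344, -62.78086853027344), (113.404296875, 208.59658813476562), 6.981400012969971) [ 0.4907 -0.0631] 7.20777243773727 6.7997783386962425
lip [[ 0.461  -0.1555]
 [ 0.4604 -0.1499]
 [ 0.5406 -0.139 ]
 [ 0.5413 -0.1453]] [ 0.5008 -0.1474] 7.27173024898354
stop [[ 0.4411 -0.0019]
 [ 0.4371  0.0316]
 [ 0.519   0.042 ]
 [ 0.5232  0.0078]] [0.4801 0.0199] 6.709912519029326
sp [[ 0.4094 -0.3952]
 [ 0.4058 -0.3768]
 [ 0.4667 -0.3645]
 [ 0.4705 -0.3827]] ((438.0445251464844, -379.74615478515625), (62.329307556152344, 18.8210391998291), 11.601978302001953) [ 0.4381 -0.3798]
[[-0.9933 -0.1153 -0.001 ]
 [-0.1153  0.9933  0.0001]
 [ 0.001   0.0003 -1.    ]]
cap in tool [-38.7617  33.5444  96.6528]
```

Emit:
step_arm --increments '[-19, 18, 0, 0, 0, 0, 1, -19, 18, 0, 0, 0, 0, 1, 0, 0, 40, 0, 0, 0, 1, 0, 0, 40, 0, 0, 0, 1, 0, 0, 10, 0, 0, 0, 1, 0, 0, 3, 0, 0, 0, 1, 0, 0, 0, 0, 0, 0, 1, 0, 0, 0, 0, 0, 0, 1]'

```text
t: 2.65
position: [0.5945, 0.0408, 0.1547]
ee_rot: [-0.059, 0.998, -0.0, 0.002]
contact_force: [-0.5, 0.4, 0.6]
grip_width: 0.0008
```

Emit:
step_arm --increments '[0, 0, 2, 0, 0, 0, 1, 0, 0, 2, 0, 0, 0, 1, 0, 0, 2, 0, 0, 0, 1, 0, 0, 0, 0, 0, 0, 1]'

```text
t: 2.98
position: [0.594, 0.0408, 0.1472]
ee_rot: [-0.059, 0.998, -0.0, 0.001]
contact_force: [0.6, 0.3, 2.3]
grip_width: 0.0005
```

Contact has begun: the vertical force is rising at z≈0.147. I'll press further.

Emit:
step_arm --increments '[0, 0, 1.5, 0, 0, 0, 1, 0, 0, 1.5, 0, 0, 0, 1, 0, 0, 0, 0, 0, 0, 1]'

```text
t: 3.23
position: [0.594, 0.0409, 0.144]
ee_rot: [-0.059, 0.998, -0.0, 0.001]
contact_force: [1.7, -0.8, 4.9]
grip_width: 0.0007
```

Emit:
step_arm --increments '[0, 0, 1.5, 0, 0, 0, 1, 0, 0, 0, 0, 0, 0, 1]'

```text
t: 3.4
position: [0.594, 0.0409, 0.1432]
ee_rot: [-0.059, 0.998, -0.0, 0.001]
contact_force: [-0.4, -0.6, 7.0]
grip_width: 0.0005
```

Emit:
step_arm --increments '[0, 0, 1.5, 0, 0, 0, 1, 0, 0, 0, 0, 0, 0, 1]'

```text
t: 3.57
position: [0.5941, 0.0409, 0.1431]
ee_rot: [-0.059, 0.998, -0.0, 0.001]
contact_force: [-2.9, -2.3, 12.0]
grip_width: 0.0006
```

Emit:
step_arm --increments '[0, 0, -20, 0, 0, 0, 1, 0, 0, -40, 0, 0, 0, 1, 0, 0, -38, 0, 0, 0, 1]'

```text
t: 3.82
position: [0.5912, 0.0411, 0.2364]
ee_rot: [-0.059, 0.998, 0.0, -0.003]
contact_force: [1.2, -0.1, 0.5]
grip_width: 0.0002
```

```bash
python3 - <<'E'
from est import *
snap('scene','s1');crop('s1',270,150,390,250,6,'c_s1')
E
```

```text
(no output)
```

View pics/c_s1.png

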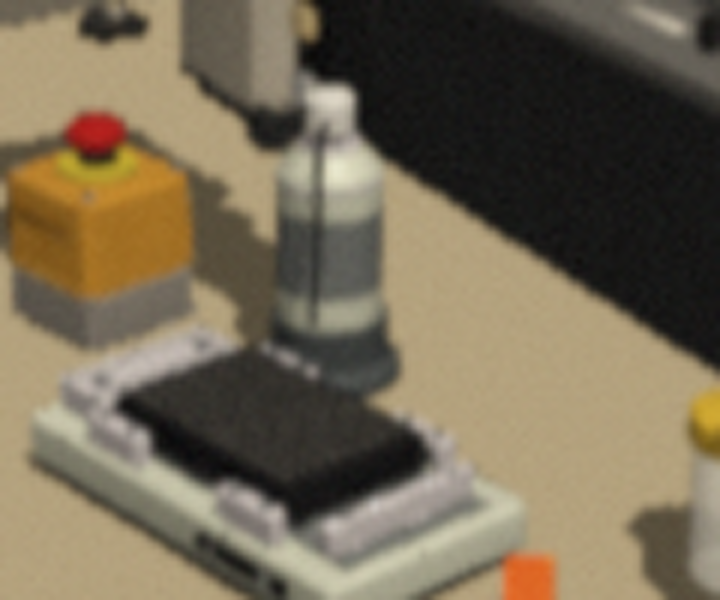

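The cap (330,105 in the crop) is back up and the dock is unchanged. Moving to above the spacer.

Emit:
step_arm --increments '[18.4, -36.3, 0, 0, 0, 0, 0, 18.4, -36.3, 0, 0, 0, 0, 0, 18.4, -36.3, 0, 0, 0, 0, 0, 18.4, -36.3, 0, 0, 0, 0, 0, 18.4, -36.3, 0, 0, 0, 0, 0, 18.4, -36.3, 0, 0, 0, 0, 0, 18.4, -36.3, 0, 0, 0, 0, 0, 18.4, -36.3, 0, 0, 0, 0, 0, 18.4, -36.3, 0, 0, 0, 0, 0, 18.4, -36.3, 0, 0, 0, 0, 0, 18.4, -36.3, 0, 0, 0, -0.065, 0, 0, 0, 0, 0, 0, 0, 0]'

```text
t: 4.87
position: [0.4362, -0.3843, 0.2368]
ee_rot: [-0.089, 0.996, -0.0, -0.001]
contact_force: [0.1, 1.3, 0.0]
grip_width: 0.0752
```

```bash
python3 - <<'E'
from est import *
import time
s,_,_=snap('wrist','w2')
print(s['t'],s['position'],s['ee_rot'],s['joint_pos'])
im=load('w2')['im'][:,:,::-1]; cv2.imwrite('pics/w2b.png',cv2.resize(im,None,fx=1.25,fy=1.25))
crop('w2',260,100,400,230,6,'c_w2')
E
```

```text
4.8667 [ 0.4362 -0.3843  0.2368] [-0.0893  0.996  -0.0002 -0.0014] [-0.8134 -0.0388  1.7809 -0.0024  1.4009 -2.5626]
```

View pics/w2b.png

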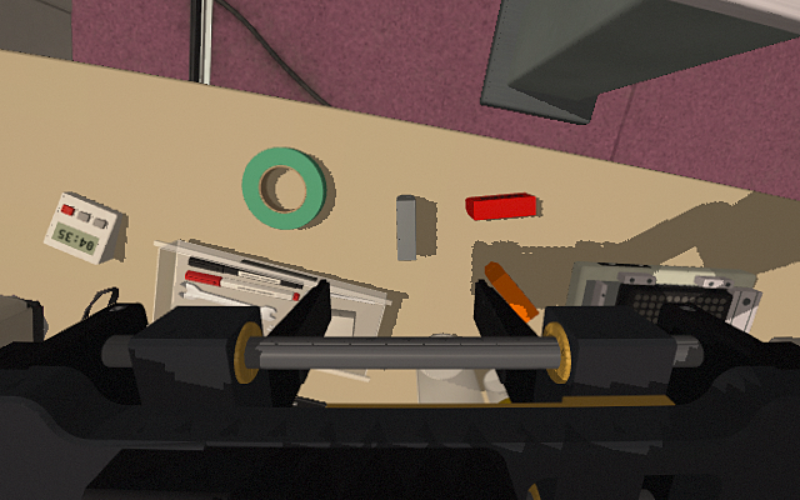

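View pics/c_w2.png

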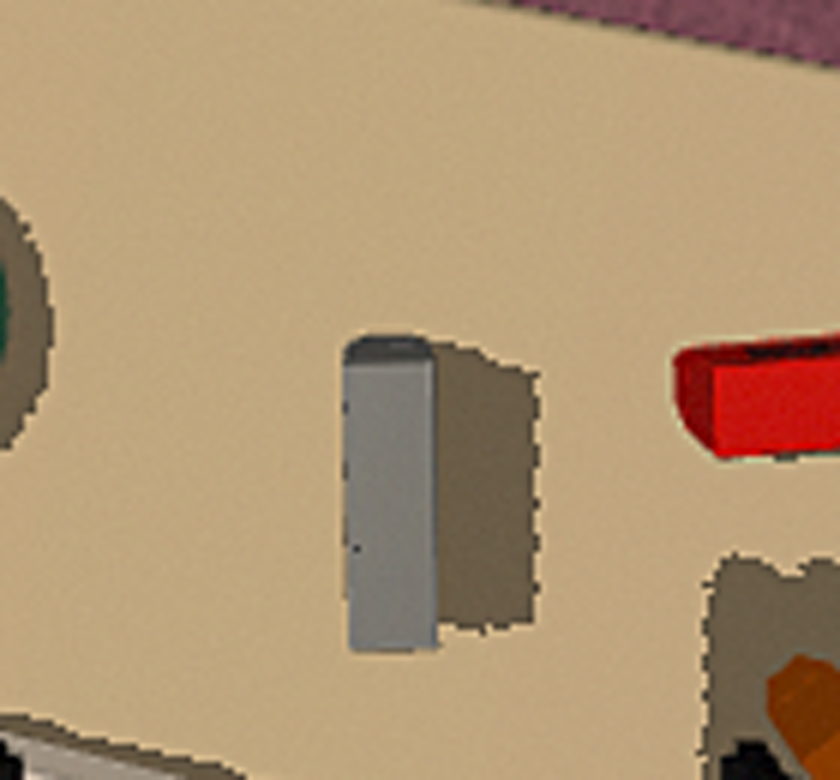

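The spacer top is at crop (391,506), so (325,184) in the full picture. It is almost parallel to the fingers. The red bar (465–537,207) and orange bar (510,290) are nearby, so I'll go down with the jaws only half open.

```bash
python3 - <<'E'
from est import *
f=lambda c,o,k:[(o[0]+(x+.5)/k-.5,o[1]+(y+.5)/k-.5) for x,y in c]
P,r=quad('w2',f([(343,360),(434,360),(438,651),(349,653)],(260,100),6),.05);print('sp',P,r,P.mean(0))
ang=lambda a,b:np.degrees(np.arctan2(*(b-a)[::-1]))
print(ang(P[0],P[3]),ang(P[1],P[2]))
s=state();t=R.from_quat(s['ee_rot']).as_matrix();print(t, ang(t[:2,0],np.zeros(2)))
print('tool',t.T@(np.array([*P.mean(0),.027])-s['position'])*1000)
n=np.array([*(P.mean(0)-s['position'][:2]),0])
E
```

```text
sp [[ 0.4078 -0.3969]
 [ 0.4044 -0.3781]
 [ 0.4672 -0.3652]
 [ 0.4711 -0.3844]] ((437.5627746582031, -381.0558166503906), (64.5346450805664, 19.61159324645996), 11.145708084106445) [ 0.4376 -0.3812]
11.14571041775435 11.564323254381163
[[-0.9842 -0.1771 -0.0018]
 [-0.1771  0.9842  0.0018]
 [ 0.0015  0.002  -1.    ]] 10.198853758342736
tool [ -0.6482   0.0454 209.7889]
```

Emit:
step_arm --increments '[-0.6, 0, 0, 0, 0, -0.018, 0.5, 0, 0, 0, 0, 0, 0, 0.5, 0, 0, 30, 0, 0, 0, 0.5, 0, 0, 40, 0, 0, 0, 0.5, 0, 0, 40, 0, 0, 0, 0.5, 0, 0, 30, 0, 0, 0, 0.5, 0, 0, 10, 0, 0, 0, 0.5, 0, 0, 0, 0, 0, 0, 0.5, 0, 0, 0, 0, 0, 0, 0.5]'

```text
t: 5.67
position: [0.4408, -0.3788, 0.0892]
ee_rot: [-0.101, 0.995, -0.0, 0.0]
contact_force: [0.2, -0.2, 0.5]
grip_width: 0.0473
```

```bash
python3 - <<'E'
from est import *
s,_,_=snap('wrist','w3')
print(s['t'],s['position'],s['ee_rot'],s['grip_width'])
im=load('w3')['im'][:,:,::-1]; cv2.imwrite('pics/w3b.png',cv2.resize(im[100:],None,fx=1.25,fy=1.25))
E
```

```text
5.6667 [ 0.4408 -0.3788  0.0892] [-0.1012  0.9949 -0.0003  0.0002] 0.04734034459924559
```

View pics/w3b.png

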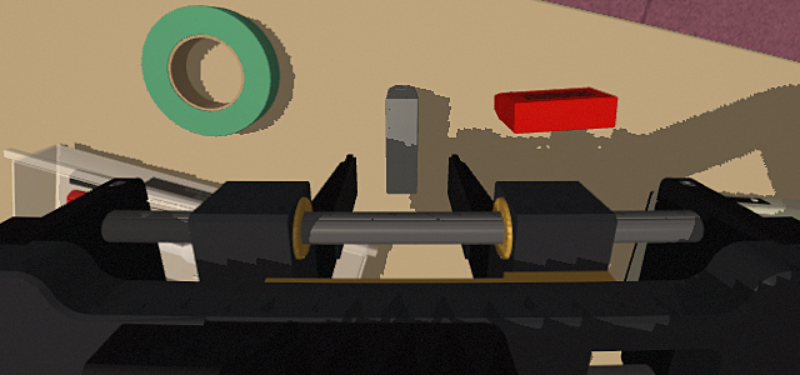

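```bash
python3 - <<'E'
from est import *
crop('w3',295,160,345,265,6,'c_w3')
E
```

```text
(no output)
```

View pics/c_w3.png

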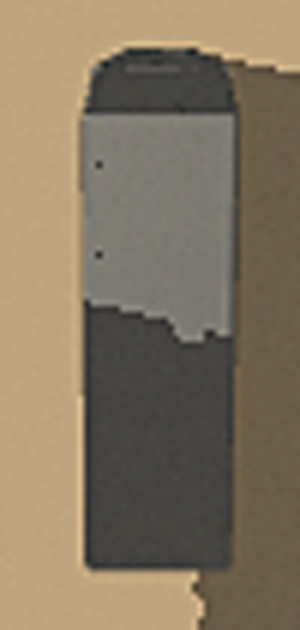

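```bash
python3 - <<'E'
from est import *
f=lambda c,o,k:[(o[0]+(x+.5)/k-.5,o[1]+(y+.5)/k-.5) for x,y in c]
P,r=quad('w3',f([(82,112),(236,112),(231,570),(86,570)],(295,160),6),.05);print('sp',P,r,P.mean(0))
ang=lambda a,b:np.degrees(np.arctan2(*(b-a)[::-1]))
print(ang(P[0],P[3]),ang(P[1],P[2]))
s=state();t=R.from_quat(s['ee_rot']).as_matrix();print(ang(t[:2,0],np.zeros(2)))
print('tool',t.T@(np.array([*P.mean(0),.027])-s['position'])*1000)
E
```

```text
sp [[ 0.4085 -0.3968]
 [ 0.4046 -0.3779]
 [ 0.4664 -0.3652]
 [ 0.4703 -0.3844]] ((437.43353271484375, -381.1306457519531), (63.08837127685547, 19.63489532470703), 11.630566596984863) [ 0.4374 -0.3811]
11.36112744733213 11.663244669493753
11.595556189227194
tool [ 4.3551 -0.2076 63.6945]
```

Emit:
step_arm --increments '[4, 0, 0, 0, 0, 0, 0.5, 0, 0, 30, 0, 0, 0, 0.5, 0, 0, 20, 0, 0, 0, 0.5, 0, 0, 11, 0, 0, 0, 0.5, 0, 0, 0, 0, 0, 0, 0.5, 0, 0, 0, 0, 0, 0, 0.5]'

```text
t: 6.22
position: [0.4364, -0.3806, 0.0283]
ee_rot: [-0.1, 0.995, -0.0, 0.0]
contact_force: [-0.3, -0.6, -0.4]
grip_width: 0.0475
```

Emit:
step_arm --increments '[-0.8, -0.4, 1, 0, 0, 0, 0.5, 0, 0, 0, 0, 0, 0, 1, 0, 0, 0, 0, 0, 0, 1, 0, 0, 0, 0, 0, 0, 1, 0, 0, 0, 0, 0, 0, 1, 0, 0, 0, 0, 0, 0, 1, 0, 0, 0, 0, 0, 0, 1]' --grip_force 35

```text
t: 6.8
position: [0.437, -0.3804, 0.0266]
ee_rot: [-0.1, 0.995, -0.0, 0.0]
contact_force: [0.1, 0.7, 2.8]
grip_width: 0.02
```

```bash
python3 - <<'E'
from est import *
s=state()
for k in ('t','position','ee_rot','grip_width','contact_force','torque'): print(s[k])
E
```

```text
6.8
[ 0.437  -0.3804  0.0266]
[-0.1005  0.9949 -0.0001  0.0001]
0.019951586343051657
[0.0824 0.6749 2.829 ]
[0.0454 0.0565 0.0138]
```

Emit:
step_arm --increments '[0, 0, -15, 0, 0, 0, 1, 0, 0, -35, 0, 0, 0, 1, 0, 0, -40, 0, 0, 0, 1, 0, 0, -20, 0, 0, 0.081, 1, -13.1, 33.9, 0, 0, 0, 0, 1, -13.1, 33.9, 0, 0, 0, 0, 1, -13.1, 33.9, 0, 0, 0, 0, 1, -13.1, 33.9, 0, 0, 0, 0, 1, -13.1, 33.9, 0, 0, 0, 0, 1, -13.1, 33.9, 0, 0, 0, 0, 1, -13.1, 33.9, 0, 0, 0, 0, 1, 0, 0, 0, 0, 0, 0, 1]'

```text
t: 7.8
position: [0.4998, -0.1285, 0.1357]
ee_rot: [-0.063, 0.998, 0.001, -0.0]
contact_force: [-0.2, 0.6, -1.1]
grip_width: 0.0195
```

Emit:
step_arm --increments '[0, 0, 0, 0, 0, 0, 1, 0, 0, 0, 0, 0, 0, 1, 0, 0, 0, 0, 0, 0, 1]'

```text
t: 8.05
position: [0.4991, -0.1347, 0.1361]
ee_rot: [-0.059, 0.998, -0.0, -0.0]
contact_force: [-0.0, -0.5, -1.5]
grip_width: 0.0196
```

```bash
python3 - <<'E'
from est import *
s,_,_=snap('wrist','w4')
print(s['t'],s['position'],s['ee_rot'],s['grip_width'])
crop('w4',200,110,400,260,4,'c_w4')
snap('scene','s4');crop('s4',230,130,390,250,5,'c_s4')
E
```

```text
8.05 [ 0.4991 -0.1347  0.1361] [-0.0595  0.9982 -0.0001 -0.0002] 0.019584143339670033
```

View pics/c_w4.png

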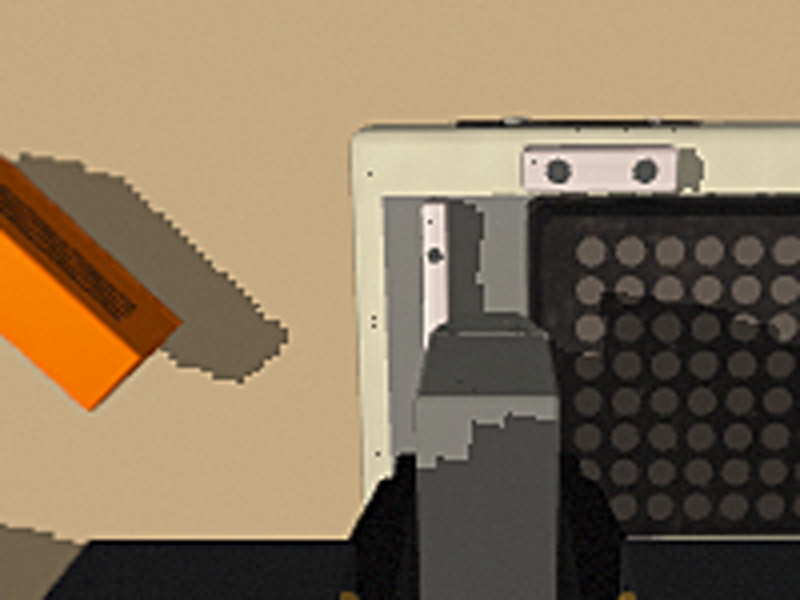

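View pics/c_s4.png

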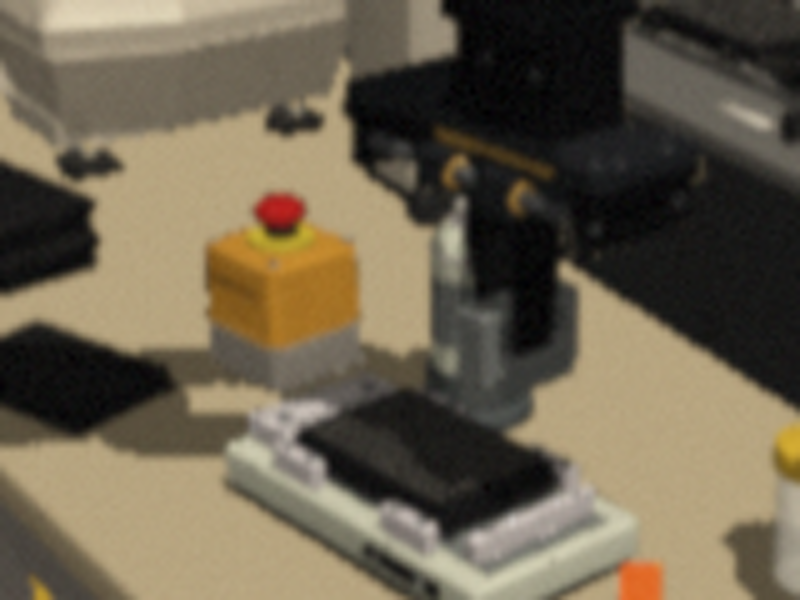

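```bash
python3 - <<'E'
from est import *
n=load('w4');t=R.from_quat(n['q']).as_matrix();p=n['pos'];pz=p[2]
def g(l,x,y,z):
    u=200+(x+.5)/4-.5;v=110+(y+.5)/4-.5
    q=pt('w4',u,v,z=z); print(l,q,(t.T@(q-p))*1000)
for l,x,y,z in [('lipout',421,202,.045),('lipin',446,202,.045),('lipin2',448,325,.045),('lipout2',424,340,.045),('plate',529,205,.05),('plate2',529,300,.05),('foot',439,315,pz-.0266),('foot',521,315,pz-.0266),('top',416,395,pz+.0234),('top',558,395,pz+.0234),('bend',431,333,pz-.0106),('bend',546,333,pz-.0106),('railout',524,190,.045),('railend',676,190,.045)]: g(l,x,y,z)
E
```

```text
lipout [ 0.4595 -0.1563  0.045 ] [ 41.8822 -16.7132  91.0938]
lipin [ 0.4588 -0.1505  0.045 ] [ 41.879  -10.9404  91.0927]
lipin2 [ 0.4878 -0.1469  0.045 ] [ 12.6342 -10.7567  91.0793]
lipout2 [ 0.4922 -0.1522  0.045 ] [  8.9507 -16.5176  91.0787]
plate [ 0.4566 -0.1317  0.05  ] [41.8722  8.0472 86.0891]
plate2 [ 0.4784 -0.1289  0.05  ] [19.8353  8.2515 86.079 ]
foot [ 0.4701 -0.1482  0.1095] [30.4438 -9.9715 26.6158]
foot [ 0.4684 -0.1337  0.1095] [30.4418  4.6576 26.613 ]
top [ 0.4695 -0.1493  0.1595] [ 31.224  -10.9749 -23.3837]
top [ 0.4672 -0.1302  0.1595] [ 31.2227   8.2709 -23.3873]
bend [ 0.4694 -0.1489  0.1255] [ 31.2149 -10.6053  10.6163]
bend [ 0.4672 -0.1301  0.1255] [31.2127  8.3191 10.6127]
railout [ 0.4539 -0.133   0.045 ] [44.6401  7.0446 91.0906]
railend [ 0.4498 -0.0983  0.045 ] [44.6601 42.0636 91.084 ]
```

Emit:
step_arm --increments '[0, 0.8, 0, 0, 0, -0.004, 1, 0, 0, 15, 0, 0, 0, 1, 0, 0, 20, 0, 0, 0, 1, 0, 0, 12, 0, 0, 0, 1, 0, 0, 5, 0, 0, 0, 1, 0, 0, 0, 0, 0, 0, 1, 0, 0, 0, 0, 0, 0, 1]'

```text
t: 8.73
position: [0.4994, -0.1332, 0.0844]
ee_rot: [-0.062, 0.998, 0.0, -0.0]
contact_force: [0.2, -0.0, -1.6]
grip_width: 0.0199
```

```bash
python3 - <<'E'
from est import *
s,_,_=snap('wrist','w5')
print(s['t'],s['position'],s['ee_rot'],s['grip_width'])
crop('w5',250,140,390,245,5,'c_w5')
E
```

```text
8.7333 [ 0.4994 -0.1332  0.0844] [-0.0619  0.9981  0.     -0.0001] 0.01990020244147555
```

View pics/c_w5.png

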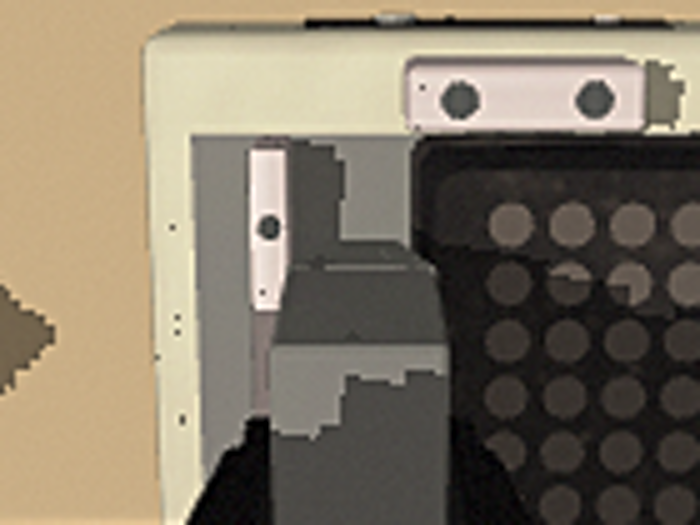

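```bash
python3 - <<'E'
from est import *
n=load('w5');t=R.from_quat(n['q']).as_matrix();p=n['pos'];pz=p[2]
def g(l,x,y,z):
    u=250+(x+.5)/5-.5;v=140+(y+.5)/5-.5
    q=pt('w5',u,v,z=z); print(l,q,(t.T@(q-p))*1000)
for l,x,y,z in [('lipout',250,150,.045),('lipin',287,150,.045),('lipin2',289,250,.045),('plate',413,150,.05),('plate2',413,240,.05),('foot',325,245,pz-.0266),('foot',405,243,pz-.0266),('top',271,345,pz+.0234),('top',449,345,pz+.0234),('bend',286,268,pz-.0106),('bend',437,268,pz-.0106)]: g(l,x,y,z)
E
```

```text
lipout [ 0.4601 -0.1559  0.045 ] [ 41.8138 -17.6677  39.4014]
lipin [ 0.4594 -0.1504  0.045 ] [ 41.8106 -12.1398  39.4017]
lipin2 [ 0.4746 -0.1484  0.045 ] [ 26.4467 -12.0482  39.3995]
plate [ 0.4563 -0.132   0.05  ] [42.6528  6.491  34.4027]
plate2 [ 0.4696 -0.1302  0.05  ] [29.1832  6.6207 34.4008]
foot [ 0.4701 -0.1431  0.0578] [30.2886 -6.2312 26.604 ]
foot [ 0.4684 -0.1318  0.0578] [30.5798  5.1859 26.6046]
top [ 0.4699 -0.1478  0.1078] [ 31.1077 -10.8696 -23.3961]
top [ 0.4675 -0.1287  0.1078] [ 31.1049   8.4337 -23.3952]
bend [ 0.47   -0.1479  0.0738] [ 31.0051 -10.9743  10.6039]
bend [ 0.4675 -0.1282  0.0738] [31.0016  8.91   10.6048]
```

Emit:
step_arm --increments '[0, -0.5, 4, 0, 0, 0, 1, 0, 0, 4, 0, 0, 0, 1, 0, 0, 3, 0, 0, 0, 1, 0, 0, 0, 0, 0, 0, 1]'

```text
t: 9.12
position: [0.4989, -0.1332, 0.0725]
ee_rot: [-0.062, 0.998, 0.0, -0.001]
contact_force: [0.5, -1.1, -0.7]
grip_width: 0.0197
```

Emit:
step_arm --increments '[0, 0, 2.5, 0, 0, 0, 1, 0, 0, 2.5, 0, 0, 0, 1, 0, 0, 0, 0, 0, 0, 1]'

```text
t: 9.37
position: [0.4991, -0.1333, 0.0677]
ee_rot: [-0.062, 0.998, 0.0, -0.0]
contact_force: [0.2, 0.5, -1.9]
grip_width: 0.02
```

Emit:
step_arm --increments '[0, 0, 2, 0, 0, 0, 1, 0, 0, 2, 0, 0, 0, 1, 0, 0, 0, 0, 0, 0, 1]'

```text
t: 9.62
position: [0.4994, -0.1335, 0.064]
ee_rot: [-0.062, 0.998, -0.0, -0.0]
contact_force: [0.3, -0.3, -0.9]
grip_width: 0.02
```

Emit:
step_arm --increments '[0, 0, 2, 0, 0, 0, 1, 0, 0, 2, 0, 0, 0, 1, 0, 0, 0, 0, 0, 0, 1]'

```text
t: 9.87
position: [0.4992, -0.1333, 0.0598]
ee_rot: [-0.062, 0.998, 0.0, -0.0]
contact_force: [0.6, 0.3, -0.8]
grip_width: 0.0196
```

Emit:
step_arm --increments '[0, 0, 1.5, 0, 0, 0, 1, 0, 0, 0, 0, 0, 0, 1]'

```text
t: 10.03
position: [0.4991, -0.1333, 0.0583]
ee_rot: [-0.062, 0.998, 0.0, -0.0]
contact_force: [0.1, -0.0, -0.9]
grip_width: 0.0201
```

Emit:
step_arm --increments '[0, 0, 1.2, 0, 0, 0, 1, 0, 0, 0, 0, 0, 0, 1]'

```text
t: 10.2
position: [0.4992, -0.1333, 0.0573]
ee_rot: [-0.062, 0.998, 0.0, -0.0]
contact_force: [-0.8, 0.4, -1.6]
grip_width: 0.0195
```

Emit:
step_arm --increments '[0, 0, 1, 0, 0, 0, 1, 0, 0, 0, 0, 0, 0, 1]'

```text
t: 10.37
position: [0.4995, -0.1334, 0.0566]
ee_rot: [-0.062, 0.998, -0.0, 0.0]
contact_force: [-0.5, -0.3, -1.2]
grip_width: 0.0198
```

Emit:
step_arm --increments '[0, 0, 1, 0, 0, 0, 1, 0, 0, 0, 0, 0, 0, 1]'

```text
t: 10.53
position: [0.4996, -0.1335, 0.0565]
ee_rot: [-0.062, 0.998, 0.0, -0.0]
contact_force: [-2.4, 2.3, 4.9]
grip_width: 0.0199
```

Bottomed out at TCP z=0.0565 as predicted, with the force rising. Checking the fit before letting go.

```bash
python3 - <<'E'
from est import *
s,_,_=snap('wrist','w6')
print(s['t'],s['position'],s['contact_force'])
crop('w6',270,130,470,250,4,'c_w6')
snap('scene','s6');crop('s6',260,180,380,270,6,'c_s6')
E
```

```text
10.5333 [ 0.4996 -0.1335  0.0565] [-2.3641  2.2817  4.8931]
```

View pics/c_w6.png

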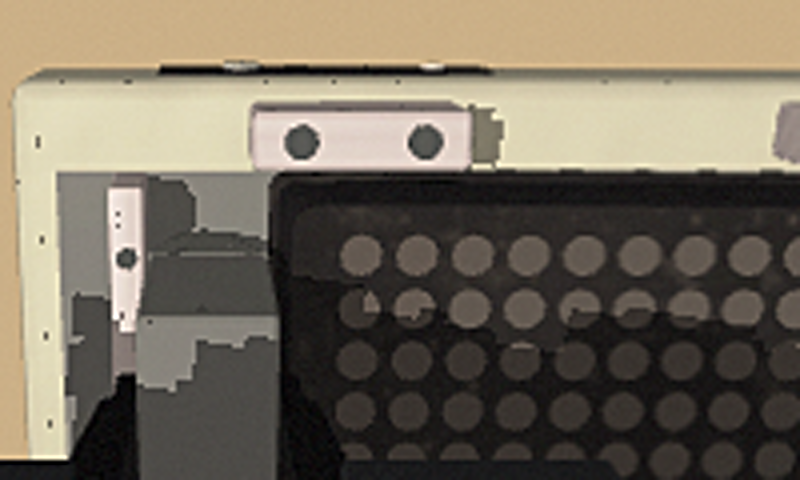

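View pics/c_s6.png

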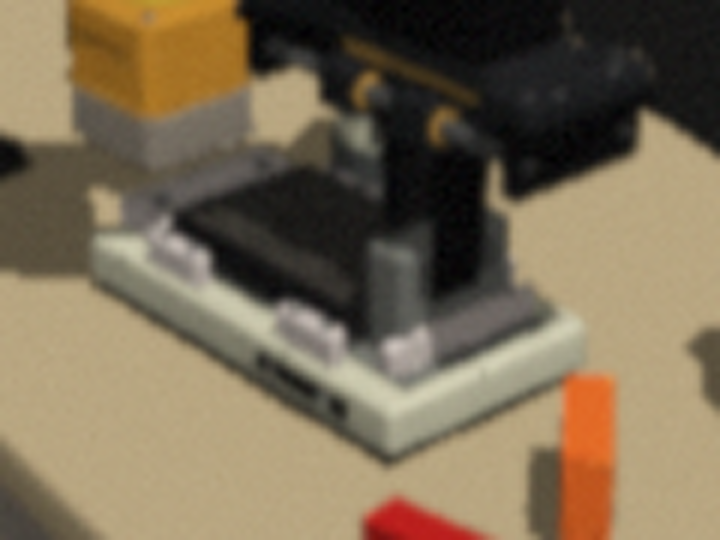

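The bar is in the wide gap against the plate, with the lip close on its other side. To close any remaining slack at the wide stop, I'll nudge it toward the plate while watching the lateral force.

Emit:
step_arm --increments '[0, 0.6, -0.6, 0, 0, 0, 1, 0, 0, 0, 0, 0, 0, 1, 0, 0, 0, 0, 0, 0, 1]'

```text
t: 10.88
position: [0.4996, -0.1329, 0.0566]
ee_rot: [-0.062, 0.998, -0.0, 0.0]
contact_force: [-0.1, -0.3, 1.5]
grip_width: 0.0197
```

Emit:
step_arm --increments '[0, 0.5, 0, 0, 0, 0, 1, 0, 0, 0, 0, 0, 0, 1, 0, 0, 0, 0, 0, 0, 1]'

```text
t: 11.13
position: [0.4996, -0.1328, 0.0565]
ee_rot: [-0.062, 0.998, -0.001, 0.0]
contact_force: [-0.9, -2.5, 3.6]
grip_width: 0.0197
```

Emit:
step_arm --increments '[0, 0.4, 0, 0, 0, 0, 1, 0, 0, 0, 0, 0, 0, 1, 0, 0, 0, 0, 0, 0, 1]'

```text
t: 11.38
position: [0.4997, -0.1324, 0.0566]
ee_rot: [-0.062, 0.998, -0.001, 0.0]
contact_force: [0.5, -4.2, 3.5]
grip_width: 0.02
```

Emit:
step_arm --increments '[0, -0.4, -0.3, 0, 0, 0, 1, 0, 0, 0, 0, 0, 0, 0.6, 0, 0, 0, 0, 0, 0, 0.6, 0, 0, 0, 0, 0, 0, 0.6, 0, 0, 0, 0, 0, 0, 0.6, 0, 0, -10, 0, 0, 0, 0.6, 0, 0, -25, 0, 0, 0, 0.6, 0, 0, -35, 0, 0, 0, 0.6, 0, 0, -35, 0, 0, 0, 0.6, 0, 0, 0, 0, 0, 0, 0.6, 0, 0, 0, 0, 0, 0, 1]'

```text
t: 12.3
position: [0.5012, -0.1329, 0.1653]
ee_rot: [-0.062, 0.998, -0.001, 0.003]
contact_force: [0.1, -0.5, 0.1]
grip_width: 0.0352
```

```bash
python3 - <<'E'
from est import *
s,_,_=snap('wrist','w7')
print(s['t'],s['position'],s['contact_force'],s['ee_rot'])
im=load('w7')['im'][60:260,230:490,::-1]; cv2.imwrite('pics/c_w7.png',cv2.resize(im,None,fx=3,fy=3,interpolation=2))
snap('scene','s7');crop('s7',260,180,380,270,6,'c_s7')
E
```

```text
12.3 [ 0.5012 -0.1329  0.1653] [ 0.139  -0.5431  0.1089] [-0.0621  0.9981 -0.0013  0.0031]
```

View pics/c_w7.png

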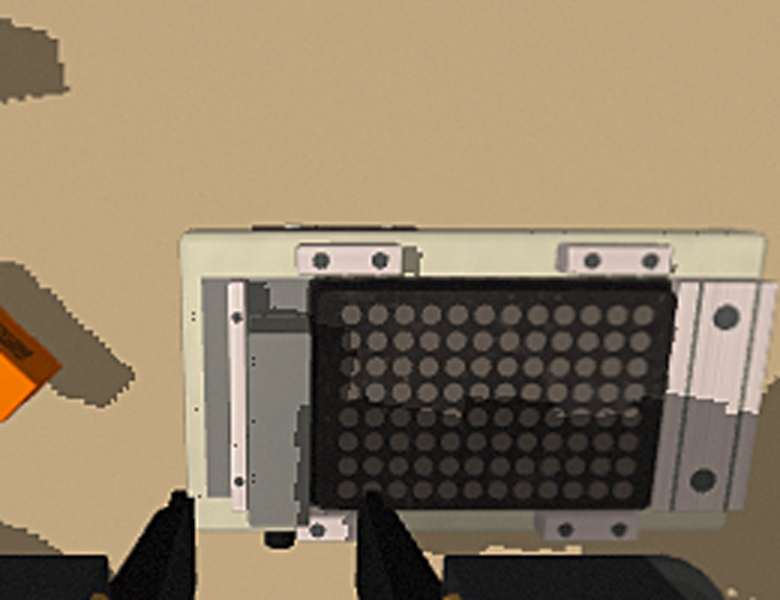

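View pics/c_s7.png

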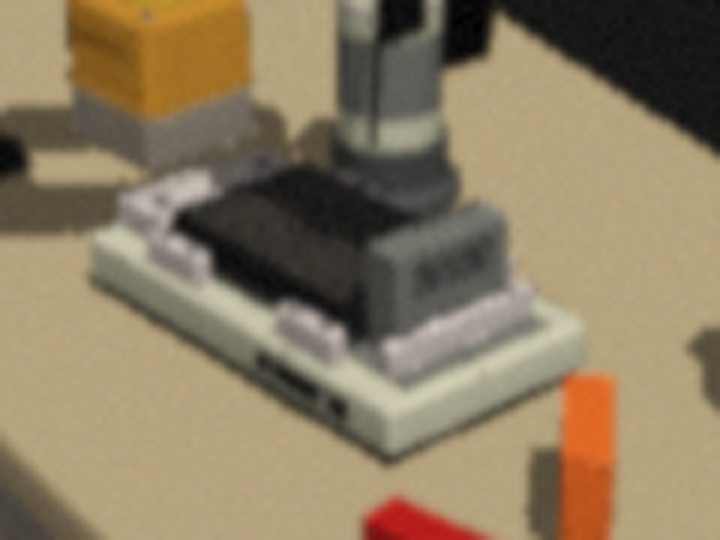

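The bar is seated upright in the wide gap (crop 278,425), the plate is up against the wide stop (675,390) with no gap showing, and the bar has been released. Before going down I'll check where the jet tube tip is.

```bash
python3 - <<'E'
from est import *
n=load('w1')
for u,v in((316,175),(317,177),(319,181),(325,192),(333,208),(340,218)):
    p=n['d'][v-1:v+2,u-1:u+2]; p=p[p>0]; print(u,v,p.min(),p.max(),pt('w1',u,v,depth=p.min()))
print(state()['position'],state()['grip_width'])
f=lambda c:[(230+(x+.5)/3-.5,60+(y+.5)/3-.5) for x,y in c]
P,_=quad('w7',f([(312,282),(674,282),(650,508),(312,508)]),.05);print(P,P.mean(0))
E
```

```text
316 175 0.35459122 0.42270434 [ 0.5492 -0.009   0.0644]
317 177 0.3505605 0.42270434 [ 0.5507 -0.0075  0.069 ]
319 181 0.34238297 0.42309043 [ 0.5535 -0.0046  0.0783]
325 192 0.32182595 0.41858226 [0.5605 0.0034 0.1018]
333 208 0.29657373 0.35136956 [0.5695 0.0126 0.1308]
340 218 0.28974402 0.3148965 [0.5765 0.0204 0.14  ]
[ 0.4989 -0.1321  0.1612] 0.02818013277010255
[[ 0.4558 -0.128 ]
 [ 0.4404 -0.0075]
 [ 0.5209  0.0042]
 [ 0.536  -0.1171]] [ 0.4883 -0.0621]
```

Emit:
step_arm --increments '[0, 36, 0, 0, 0, 0, 1, 0, 37, 0, 0, 0, 0, 1, 0, 0, 0, 0, 0, 0, 1, 0, 0, 0, 0, 0, 0, 1, 0, 0, 35, 0, 0, 0, 1, 0, 0, 35, 0, 0, 0, 1, 0, 0, 25, 0, 0, 0, 1, 0, 0, 7, 0, 0, 0, 1, 0, 0, 0, 0, 0, 0, 1, 0, 0, 0, 0, 0, 0, 1]'

```text
t: 13.23
position: [0.4904, -0.0606, 0.0597]
ee_rot: [-0.062, 0.998, -0.0, -0.0]
contact_force: [0.4, -0.4, -0.5]
grip_width: 0.0004
```

Emit:
step_arm --increments '[0, 0, 4, 0, 0, 0, 1, 0, 0, 4, 0, 0, 0, 1, 0, 0, 0, 0, 0, 0, 1]'

```text
t: 13.48
position: [0.4908, -0.0601, 0.0521]
ee_rot: [-0.062, 0.998, -0.0, 0.001]
contact_force: [0.0, -0.2, 0.1]
grip_width: 0.0003
```

Emit:
step_arm --increments '[0, 0, 1.5, 0, 0, 0, 1, 0, 0, 1.5, 0, 0, 0, 1, 0, 0, 0, 0, 0, 0, 1]'

```text
t: 13.73
position: [0.4909, -0.0601, 0.0491]
ee_rot: [-0.062, 0.998, -0.0, 0.001]
contact_force: [-0.4, 0.2, 1.9]
grip_width: -0.0
```

Emit:
step_arm --increments '[0, 0, 1.5, 0, 0, 0, 1, 0, 0, 1, 0, 0, 0, 1, 0, 0, 0, 0, 0, 0, 1]'

```text
t: 13.98
position: [0.4909, -0.0601, 0.0466]
ee_rot: [-0.062, 0.998, -0.0, 0.001]
contact_force: [-0.8, -0.0, 5.0]
grip_width: 0.0004
```

Emit:
step_arm --increments '[0, 0, 1.5, 0, 0, 0, 1, 0, 0, 1, 0, 0, 0, 1, 0, 0, 0, 0, 0, 0, 1]'

```text
t: 14.23
position: [0.4909, -0.0601, 0.0446]
ee_rot: [-0.062, 0.998, -0.0, 0.0]
contact_force: [-1.7, -0.1, 8.0]
grip_width: 0.0002
```

Emit:
step_arm --increments '[0, 0, 1, 0, 0, 0, 1, 0, 0, 0, 0, 0, 0, 1, 0, 0, 0, 0, 0, 0, 1]'

```text
t: 14.48
position: [0.491, -0.0601, 0.0446]
ee_rot: [-0.062, 0.998, -0.0, 0.0]
contact_force: [-4.3, 0.3, 14.9]
grip_width: 0.0004
```

```bash
python3 - <<'E'
from est import *
s,_,_=snap('wrist','w8')
print(s['t'],s['position'],s['contact_force'])
crop('w8',200,100,440,250,3,'c_w8')
snap('scene','s8');crop('s8',220,150,440,300,3,'c_s8')
print(state()['contact_force'])
E
```

```text
14.4833 [ 0.491  -0.0601  0.0446] [-4.2687  0.2934 14.9066]
[-4.6564  0.1605 14.0897]
```

View pics/c_w8.png

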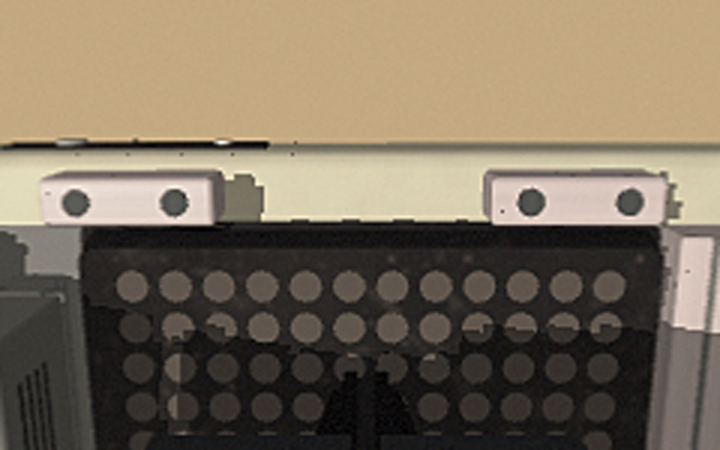

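View pics/c_s8.png

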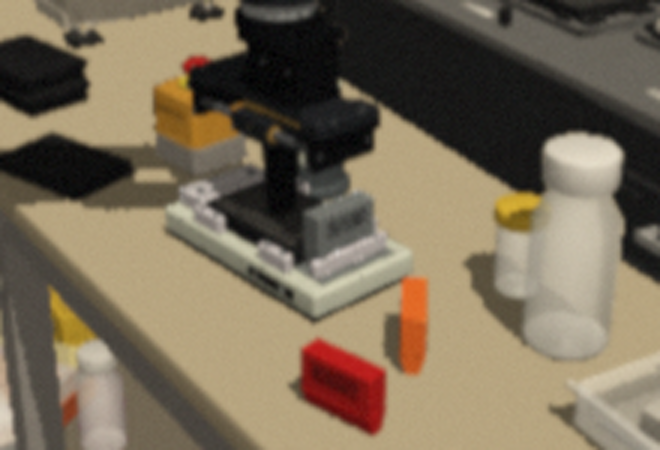

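```bash
python3 - <<'E'
from est import *
f=lambda x,y:(200+x/3,100+y/3)
for l,x,y in[('rail',125,210),('rail2',600,212),('rim',300,250),('rim',450,252),('rim',600,252),('stop',692,280),('bar',30,330)]: print(l,pt('w8',*f(x,y)))
f=lambda c:[(200+(x+.5)/3-.5,100+(y+.5)/3-.5) for x,y in c]
P,_=quad('w8',f([(82,232),(660,230),(95,440),(655,440),(672,240)]),.0445);
y=np.array([-.121,.9927]);print(P,P@y, 'expect plate edges', np.array([.4907,-.0628])@y+.0035+np.array([-.064,.064]))
E
```

```text
rail [ 0.4493 -0.1155  0.0445]
rail2 [ 0.4378 -0.0199  0.0443]
rim [ 0.4533 -0.0795  0.0435]
rim [ 0.45   -0.0487  0.0434]
rim [ 0.4461 -0.0179  0.0433]
stop [0.4494 0.0021 0.0441]
bar [ 0.4702 -0.1271  0.0636]
[[ 0.4547 -0.1242]
 [ 0.4397 -0.0073]
 [ 0.5008 -0.1198]
 [ 0.4855  0.0018]
 [ 0.4414 -0.0044]] [-0.1783 -0.0604 -0.1795 -0.057  -0.0577] expect plate edges [-0.1822 -0.0542]
```

Emit:
step_arm --increments '[0, 0, -0.2, 0, 0, 0, 1, 0, 0, 0, 0, 0, 0, 1, 0, 0, 0, 0, 0, 0, 1, 0, 0, 0, 0, 0, 0, 1, 0, 0, 0, 0, 0, 0, 1, 0, 0, 0, 0, 0, 0, 1]'

```text
t: 15.08
position: [0.491, -0.0601, 0.0446]
ee_rot: [-0.062, 0.998, -0.0, 0.0]
contact_force: [-3.5, 1.0, 13.0]
grip_width: 0.0004
```

```bash
python3 -c "
from cell import *
print(finish_job()); s=state(); print(s['t'],s['position'],s['contact_force'])"
```

```text
the job is handed in; nothing more can be done
None
the job is handed in; nothing more can be done
```

The job is handed in at about 15 s of the 61 s allowed. All three steps were done in order, and the arm is still holding the plate down; `finish_job()` gave no verdict.

- **Nozzle cap:** I pressed it down about 5 mm to its hard stop, where the force rose to 12 N with no further travel. After I lifted off, the scene picture showed it back up.
- **Spacer bar:** I put the grey bar foot down into the wide gap, at the lip end (−y). It stopped on the bed at the predicted height, with the tool at 0.0565 m. I nudged it toward the plate until the push met resistance (about 4 N), then let go. Pictures show the bar upright and the plate against the wide stop.
- **Plate:** I pressed it until it stopped moving, with the tool at z = 0.0446 m, and eased off to about 13 N of push. Depth readings put its top 1 mm below the rail tops, which matches the expected 44 to 45 mm.
- **Left alone:** the lid, jar, bottle and the orange and red look-alikes looked untouched in the last scene picture.

**Checks that disagreed:** the camera readings differed from each other and from the arm's by 1 to 2 mm, within the calibration accuracy. The wide gap measured 18.65 to 19.0 mm, against a stated maximum of 18.7 mm. I found no failed checks.

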